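Load the tester column that has the gauge fitted

ROBOT

A 6-joint arm with a two-finger parallel gripper is mounted at the origin on the work surface. World frame = base frame: x ahead of the robot, y to its left, z up, the work surface at z = 0. Lengths are in m, angles in degrees, forces in N, time in s.
With the tool pointing down it reaches from about 0.35 to 0.875 m from the base axis. Payload 4.2 kg.
Tool frame: the origin (TCP) lies on the mounting face of the last link; the fingertips stand 182 mm ahead of it and the grasp point (between the pads) lies 164 mm ahead of it (r.tcp_to_grasp is the distance from the TCP to the grasp point, in m); z points along the fingers, y is the line along which they close (so a half turn about z gives the same grasp; the last joint's range is limited). The gripper opens to 87 mm and grips with 3 to 60 N. Pads are 19 mm wide; open, the fingers measure 117 mm over their backs; the gripper's body (75 mm by 190 mm) begins 51 mm behind the grasp point.
Start: joints at [-57.204, 22.042, 0.453, 0, -68.411, -14.817], TCP at [0.193, -0.594, 0.405] pointing down, gripper open.
Joint ranges: [-179.83, 179.83], [-69.29, 118.12], [-61.27, 80.66], [-181.25, 117.63], [-171.15, -9.14], [-177.46, 177.46]. Speed limits (degrees/s): [159.86, 159.86, 180, 180, 180, 180].

INTERFACE

Orientations are given as a 3x3 rotation matrix whose columns are the frame's x, y, z axes.
In Python, from station import sense, eyes, r gives the robot as it stands.
- The arm moves only by the tool jog_arm, never from a script. Its argument "increments" is a list of rows, each a list of 4 numbers: the shift along the tool's x, y, z normalised to -1 to 1, where 1 is 0.02 m, then the turn about the tool's z normalised to -1 to 1, where 1 is 0.08 rad. A call has 1 to 10 rows; each row shifts and turns the commanded pose from where the row before left it, along the tool's axes as they then stand; what a row does not reach is not made up. A row lasts 1/10 s, in which the tool goes at most 50 mm and 8.59 degrees, less where a joint would pass 70% of its speed; a pose out of reach is approached as far as the arm can. A call with a number of a shift or a turn outside -1 to 1 is refused whole. A call with a gripper value outside its range is refused whole. "grip" is the finger opening in mm, from 0 to 87, set as the call begins (left out, the last holds). The fingers move at their own pace and stop on an object; the grip force is fixed at half the most. Time passes only in rows, so rows that do not move let the fingers close. It gives the time, the measured TCP pose, the force, the opening and the grip force at its end, in the units of the state.
- sense(): the state, without advancing time (a new reading comes with each control period).
- eyes.capture(name): name is "scene" or "top" or "wrist"; returns the picture (384x512x3 uint8, blue, green, red); there is no depth.
- eyes.get_calibration(name): a dict with "camera_matrix" (3x3 intrinsics, pixels), "k1" (the pictures are not rectified: a ray, as slopes to the right and down, at radius r is drawn at 1 + k1 r^2 times it, then the intrinsics apply), "R" (3x3) and "t" (3): a world point X has camera coordinates R X + t; the wrist camera has in their place "T_tool_cam" (4x4, takes a point from camera to tool coordinates, whose origin is the TCP and whose axes are the flange's). Camera axes: x right, y down, z forward; pixel columns grow to the right and rows downward; lengths in m; the calibration is good to about 2 mm. A picture is of the moment at which its call begins: read the wrist's pose just before it. get_calibration takes no time and is no camera call.
- r.finish_job(): hands the job in; it is judged then, once.
Trained networks look in the newest picture that a camera, given by its name, has taken for a name from the list of things; names that differ only in an ending like _2 or _b are one class to them, and where a whole thing is asked for, a point or a joint stands for the part that bears it (a point fixed in the world has none). Each returns a list of dicts, best first, with "conf" (0 to 1); they miss things now and then, are a little off and sometimes report something else, mostly with a low value. They report only what shows in the picture. A call takes as long as a camera call. They do not tell look-alikes from the thing itself.
- eyes.spot_in(camera, name): "centre" ([x, y, z] in m, in world coordinates, good to about 4 mm: the middle of the surface that is visible of it).
- eyes.outline_of(camera, name): "mask" (384x512 bool, what is visible of it).
The state is a dict: "time_s": time; "joints": joint angles; "joint_velocities": joint speeds; "effort": joint torques, N m; "tcp_pos": TCP position; "ee_rot": TCP orientation; "wrist_force": force on the tool from outside, world axes, zero at the start; "moment": the same for the moment, N m; "gripper_width": opening from 0.0 (shut) to 1.0 (fully open); "gripper_force": force on a finger pad.
Only numpy, scipy, OpenCV 4.12 (cv2) and the standard library are available. Lean on these libraries where they do the work, as an engineer would, in place of code of your own. Each camera call takes 0.05 s, during which the arm holds its last target. There are 200 camera calls.

TASK

On the dead-weight tester, one column has the pressure gauge fitted at its port and the other port is only plugged: load the gauge's column with the largest weight lying flat and centred on the carrier plate, and the smallest weight flat and centred on top of it. The smallest was left on one of the two carriers; if it is in the way, clear it first. Set each weight down gently, never let it drop, and leave the middle weight on its stand and everything else where it is.

Things in the scene. Friction and masses are not known exactly. Their poses are not given: they have to be found in the camera images.
- large: black metal weight: disc 140 mm across, 12 mm thick, with a round grip hub on top (44 mm across, 22 mm high; overall 34 mm), 450 to 750 g. Origin: centre of the flat underside; z: its axis, out through the hub. At the start it lies on its stand, sloping 35 degrees towards the robot's right.
- stand_large: fixed grey stand of the large weight, board sloping 35 degrees down towards -y. Origin on the table; the weight's underside centre rests 66 mm above it. Two pins 12 mm high hold the lower rim. A 10 mm steel bar along x, 209 mm above the table at y = +10 mm, on posts at the back (y = +62 mm, x = +-78 mm), bars the way from straight above: come and go square to the slope.
- medium: black metal weight: disc 110 mm across, 12 mm thick, with a round grip hub on top (44 mm across, 22 mm high; overall 34 mm), 390 g. Origin: centre of the flat underside; z: its axis, out through the hub. It leans on a similar stand beside the large one (the two stands change places) and stays there.
- small: black metal weight: disc 80 mm across, 12 mm thick, with a round grip hub on top (44 mm across, 22 mm high; overall 34 mm), 200 to 320 g. Origin: centre of the flat underside; z: its axis, out through the hub. At the start it lies flat, roughly centred, on one of the two carriers.
- columnA: one of the tester's two identical columns: a column on a black base (120 mm wide, 45 mm high), with a round carrier plate (100 mm across, 8 mm thick) centred on top, its flat top face 130 mm above the table; sprung, it sinks up to 15 mm if pushed with over 15 N. Origin: on the axis at table height; z up; x along the base to the pipe port 170 mm away, on the side far from the robot.
- columnB: the other column: a column on a black base (120 mm wide, 45 mm high), with a round carrier plate (100 mm across, 8 mm thick) centred on top, its flat top face 130 mm above the table; sprung, it sinks up to 15 mm if pushed with over 15 N. Origin: on the axis at table height; z up; x along the base to the pipe port 170 mm away, on the side far from the robot.
- gauge: round pressure gauge (94 mm dial leaning back, face to the robot and up), fixed on the port of one column or the other, top about 185 mm above the table. Origin: foot of its stem, on the port, 53 mm above the table and 170 mm from that column's axis.
- plug: small brass blanking plug (30 x 26 x 26 mm) on the port of the other column. Origin: centre of its underside.
- oil: bystander: grey oil bottle, 56 mm across, 130 mm high; origin: centre of its underside.
- wrench: bystander: steel wrench 170 mm long lying near the tester; origin: underside near its middle, x along it.
- driver: bystander: screwdriver 190 mm long lying on the table; origin: underside near its middle, x along it.
- mug: bystander: white mug, 76 mm across, 90 mm high; origin: centre of its underside.
There are look-alikes about, which are no part of the job. Leave any green look-alike of the large alone. Leave any red look-alike of the small alone.

How it is judged:
By the outcome, as a careful person would: the job done as asked, in the order asked, and still so for the second after the job is handed in, with the robot touching nothing.
It also fails if it takes over 72 s, if anything falls off the work surface, if the arm or the gripper's body presses on something with over 40 N, if the wrist force passes 120 N, or if a joint passes its speed limit or range.

## Working session

There is one attempt and no reset: what is moved stays moved. The work goes in short steps, Python scripts to look and compute and a tool call to move; the robot and the scene stay as the last step left them, time stands still between calls to the robot, and variables do not carry over. Pictures are saved under pics/ and viewed, at most 13 in all, crops included, and the job is handed in when it is done.

Besides the shell and the picture viewer there is one more tool, called after "Request:" as name([rows], argument=value, ...), one row to a line, values as JSON. jog_arm: Moves the arm, as the interface text tells. Its arguments: {"type":"object","properties":{"increments":{"type":"array"},"grip":{"type":"number"}},"required":["increments"]}

```bash
ls; mkdir -p pics; python3 - <<'E'
from station import sense, eyes, r
import cv2,numpy as np
np.set_printoptions(precision=4,suppress=True)
s=sense(); print(s['tcp_pos'],s['ee_rot'],s['wrist_force'],r.tcp_to_grasp)
for c in ('scene','top'):
    cv2.imwrite(f'pics/{c}0.png',eyes.capture(c))
    k=eyes.get_calibration(c); print(c,-np.array(k['R']).T@k['t'])
    for n in ('large','medium','small','stand_large','columnA','columnB','gauge','plug','oil','mug','wrench','driver'):
        print(n,[(np.round(d['centre'],3).tolist(),round(d['conf'],2)) for d in eyes.spot_in(c,n)])
E
```

```text
pics
[ 0.1929 -0.5943  0.4036] [[-0.9512 -0.3085 -0.0008]
 [-0.3085  0.9512  0.0021]
 [ 0.0001  0.0022 -1.    ]] [ 0.3229  0.852  -1.2759] 0.1635
scene [ 0.9541 -0.4517  1.0743]
large [([0.254, 0.27, 0.014], 0.84), ([0.437, 0.246, 0.081], 0.82), ([0.472, 0.271, 0.068], 0.2)]
medium [([0.622, 0.237, 0.084], 0.57)]
small [([0.652, -0.171, 0.012], 0.87), ([0.564, -0.33, 0.144], 0.65)]
stand_large [([0.474, 0.271, 0.071], 0.56), ([0.726, -0.309, 0.07], 0.41)]
columnA [([0.549, -0.012, 0.046], 0.56)]
columnB [([0.654, -0.318, 0.045], 0.79)]
gauge [([0.682, 0.007, 0.161], 0.82)]
plug [([0.726, -0.308, 0.069], 0.76), ([0.756, 0.095, 0.081], 0.39)]
oil [([0.759, 0.095, 0.081], 0.69)]
mug [([0.736, 0.254, 0.052], 0.7)]
wrench [([0.444, -0.168, 0.007], 0.91), ([0.566, -0.334, 0.145], 0.36)]
driver [([0.5, 0.101, 0.021], 0.67)]
top [ 0.2882 -0.0284  1.2708]
large [([0.241, 0.275, 0.009], 0.78), ([0.422, 0.248, 0.079], 0.64)]
medium [([0.614, 0.244, 0.084], 0.6)]
small [([0.553, -0.322, 0.145], 0.67), ([0.641, -0.155, 0.016], 0.65)]
stand_large []
columnA [([0.523, 0.002, 0.044], 0.74), ([0.423, 0.271, 0.107], 0.37)]
columnB [([0.632, -0.297, 0.044], 0.77), ([0.614, 0.242, 0.086], 0.21)]
gauge [([0.666, 0.017, 0.155], 0.59)]
plug [([0.721, -0.303, 0.065], 0.64), ([0.738, 0.113, 0.087], 0.28)]
oil [([0.738, 0.11, 0.083], 0.67)]
mug [([0.748, 0.254, 0.047], 0.59)]
wrench [([0.439, -0.169, 0.007], 0.98)]
driver [([0.49, 0.103, 0.024], 0.81)]
```

View pics/scene0.png

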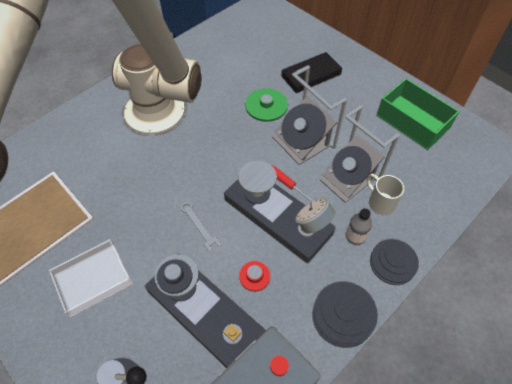

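View pics/top0.png

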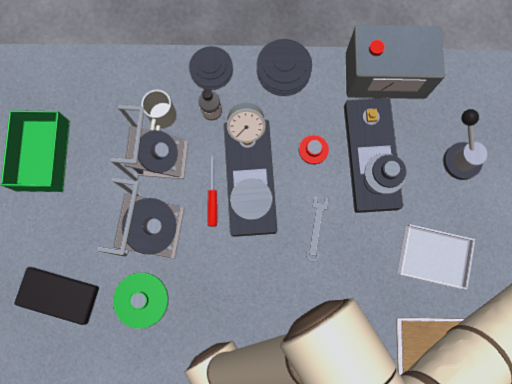

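```bash
cat > h.py <<'E'
from station import sense, eyes, r
import cv2, numpy as np
from scipy.optimize import minimize
from scipy.spatial.transform import Rotation as Ro
np.set_printoptions(precision=4,suppress=True)
def cal(c,st=None):
    k=eyes.get_calibration(c)
    if 'T_tool_cam' in k:
        st=st or sense(); T=np.eye(4); T[:3,:3]=st['ee_rot']; T[:3,3]=st['tcp_pos']
        M=np.linalg.inv(T@np.array(k['T_tool_cam'])); R,t=M[:3,:3],M[:3,3]
    else: R,t=np.array(k['R']),np.array(k['t'])
    return np.array(k['camera_matrix']),k['k1'],R,t
def proj(C,X):
    K,k1,R,t=C; p=np.atleast_2d(X)@R.T+t; s=p[:,:2]/p[:,2:]
    s=s*(1+k1*(s**2).sum(1,keepdims=True)); return s*K[[0,1],[0,1]]+K[:2,2]
a=np.linspace(0,2*np.pi,72,endpoint=False)
def cyl(rad,z0,z1): return np.vstack([np.c_[rad*np.cos(a),rad*np.sin(a),0*a+z] for z in (z0,z1)])
def box(x0,x1,w,z1): return np.array([[x,y,z] for x in (x0,x1) for y in (-w/2,w/2) for z in (0,z1)])
def weight(d): return [cyl(d/2,0,.012),cyl(.022,.012,.034)]
def sil(C,parts,R,t):
    m=np.zeros((384*4,512*4),np.uint8)
    for P in parts:
        q=(proj(C,P@R.T+t)*4+1.5).round().astype(np.int32); cv2.fillConvexPoly(m,cv2.convexHull(q),1)
    return cv2.resize(m.astype(np.float32),(512,384),interpolation=cv2.INTER_AREA)
def fit(views,model,x0,steps):
    # views: list of (C, mask, care); model(p)->parts,R,t
    def cost(p):
        c=0
        for C,m,care in views:
            s=sil(C,*model(p)); c+=(np.abs(s-m)*care).sum()/(m*care).sum()
        return c
    sx=np.vstack([x0]+[np.array(x0)+np.eye(len(x0))[i]*steps[i] for i in range(len(x0))])
    o=minimize(cost,x0,method='Nelder-Mead',options=dict(initial_simplex=sx,xatol=2e-4,fatol=1e-4,maxiter=400))
    return o.x,o.fun
def mask(c,n,near,C,tol=60):
    px=proj(C,near)[0]; best=None
    for d in eyes.outline_of(c,n):
        ys,xs=np.nonzero(d['mask']); 
        if len(xs) and np.hypot(xs.mean()-px[0],ys.mean()-px[1])<tol and (best is None or d['conf']>best['conf']): best=d
    return None if best is None else best['mask'].astype(np.float32)
rz=lambda d: Ro.from_euler('z',d,degrees=True).as_matrix()
rx=lambda d: Ro.from_euler('x',d,degrees=True).as_matrix()
E
python3 - <<'E'
from h import *
Cs={c:cal(c) for c in ('scene','top')}
img={c:eyes.capture(c) for c in Cs}
one=np.ones((384,512),np.float32)
def views(n,near,tol=40,avoid=None):
    v=[]
    for c in Cs:
        m=mask(c,n,near,Cs[c],tol)
        if m is None: print('miss',c,n); continue
        care=one
        if avoid:
            g=mask(c,avoid,near,Cs[c],80)
            if g is not None: care=1-cv2.dilate(g,np.ones((3,3)))
        v.append((Cs[c],m,care))
    return v
lg=lambda p:(weight(.14),rz(p[2])@rx(35),np.array([p[0],p[1],.066]))
v=views('large',[.43,.25,.08],20)
for vv in (v,v[:1],v[1:]):
    if vv: print('large',fit(vv,lg,[.43,.25,0.],[.02,.02,8]))
sm=lambda p:(weight(.08),np.eye(3),np.array([p[0],p[1],.13]))
v=views('small',[.56,-.33,.145],20)
for vv in (v,v[:1],v[1:]):
    if vv: print('small',fit(vv,sm,[.56,-.32],[.02,.02]))
col=lambda p:([box(p[3],p[4],.12,.045),cyl(.05,.122,.13),cyl(.02,0,.122)],rz(p[2]),np.array([p[0],p[1],0]))
for n,x0,av in (('columnA',[.49,0,0,-.07,.23],'gauge'),('columnB',[.57,-.32,0,-.07,.23],'small')):
    v=views(n,[x0[0]+.07,x0[1],.05],40,av)
    for vv in (v,v[:1],v[1:]):
        if vv: print(n,fit(vv,col,x0,[.03,.03,10,-.02,.02]))
E
```

```text
miss scene large
large (array([0.4254, 0.2548, 4.3363]), np.float64(0.09762059897184372))
large (array([0.4254, 0.2548, 4.3363]), np.float64(0.09762059897184372))
small (array([ 0.5575, -0.3286]), np.float64(0.13675519824028015))
small (array([ 0.5574, -0.3293]), np.float64(0.055914256721735))
small (array([ 0.5582, -0.3283]), np.float64(0.07140804827213287))
columnA (array([ 0.4891,  0.0005,  4.9989, -0.0757,  0.2221]), np.float64(0.19955439865589142))
columnA (array([ 0.4862,  0.0005,  4.5182, -0.0723,  0.226 ]), np.float64(0.15221689641475677))
columnA (array([ 0.4841,  0.0004,  4.7853, -0.0707,  0.2337]), np.float64(0.04337548464536667))
columnB (array([ 0.5667, -0.3211,  4.4854, -0.0861,  0.1997]), np.float64(0.4085535407066345))
columnB (array([ 0.5558, -0.3226,  4.548 , -0.0752,  0.2068]), np.float64(0.07495524734258652))
columnB (array([ 0.5605, -0.3213,  4.718 , -0.0785,  0.2157]), np.float64(0.28113892674446106))
```

Request:
jog_arm([
  [0,0,-0.2,-0.98],
  [0,0,-0.2,-0.98],
  [0,0,-0.2,-0.98],
  [0,0,-0.2,-0.98],
  [0,0,-0.2,-0.98],
  [0,0,-0.2,-0.98],
  [0,0,-0.2,-0.98],
  [0,0,-0.2,-0.98],
  [0,0,-0.2,-0.98],
  [0,0,-0.2,-0.98],
], grip=87)

```text
time_s: 3.0
tcp_pos: [0.1929, -0.5945, 0.4449]
ee_rot: [[-0.453, -0.892, -0.0], [-0.892, 0.453, 0.0], [-0.0, 0.0, -1.0]]
wrist_force: [-0.3, -1.1, 0.2]
gripper_width: 1.001
gripper_force: 0.0
```

Request:
jog_arm([
  [0,0,0,-0.98],
  [0,0,0,-0.98],
  [0,0,0,-0.98],
  [0,0,0,-0.98],
  [0,0,0,-0.98],
  [0,0,0,-0.98],
  [0,0,0,-0.98],
])

```text
time_s: 3.7
tcp_pos: [0.1929, -0.5944, 0.4447]
ee_rot: [[0.079, -0.997, -0.0], [-0.997, -0.079, 0.0], [-0.0, 0.0, -1.0]]
wrist_force: [-1.0, 0.7, -0.3]
gripper_width: 1.002
gripper_force: 0.0
```

Request:
jog_arm([
  [-1,-1,0,0],
  [-1,-1,0,0],
  [-1,-1,0,0],
  [-1,-1,0,0],
  [-1,-1,0,0],
  [-1,-1,0,0],
  [-1,-1,0,0],
  [-1,-1,0,0],
  [-1,-1,0,0],
  [-1,-1,0,0],
])

```text
time_s: 4.7
tcp_pos: [0.3778, -0.3789, 0.4449]
ee_rot: [[0.076, -0.997, 0.0], [-0.997, -0.076, -0.0], [0.0, -0.0, -1.0]]
wrist_force: [0.7, 0.0, 1.1]
gripper_width: 0.998
gripper_force: 0.0
```

Request:
jog_arm([
  [-1,0,0,0],
  [-1,0,0,0],
  [-1,0,0,0],
  [-1,0,0,0],
  [-1,0,0,0],
  [-1,0,0,0],
  [-1,0,0,0],
  [-1,0,0,0],
  [-1,0,0,0],
  [-1,0,0,0],
])

```text
time_s: 5.7
tcp_pos: [0.3618, -0.1797, 0.445]
ee_rot: [[0.076, -0.997, 0.001], [-0.997, -0.076, -0.0], [0.0, -0.001, -1.0]]
wrist_force: [0.4, 0.9, 0.4]
gripper_width: 0.998
gripper_force: 0.0
```

Request:
jog_arm([
  [-1,0,0,0],
  [-1,0,0,0],
  [-1,0,0,0],
  [-1,0,0,0],
  [-1,0,0,0],
  [-1,0,0,0],
  [-1,0,0,0],
  [-1,0,0,0],
  [-1,0,0,0],
  [-1,0,0,0],
])

```text
time_s: 6.7
tcp_pos: [0.3466, 0.0197, 0.445]
ee_rot: [[0.076, -0.997, 0.001], [-0.997, -0.076, 0.0], [-0.0, -0.001, -1.0]]
wrist_force: [0.1, -0.0, -0.4]
gripper_width: 1.003
gripper_force: 0.0
```

Request:
jog_arm([
  [-1,-1,0,0],
  [-1,-1,0,0],
  [-1,-1,0,0],
  [-1,-1,0,0],
  [-1,-0.2,0,0],
  [0,0,0,0],
  [0,0,0,0],
])

```text
time_s: 7.4
tcp_pos: [0.4229, 0.1251, 0.4446]
ee_rot: [[0.076, -0.997, -0.001], [-0.997, -0.076, -0.0], [0.0, 0.001, -1.0]]
wrist_force: [0.3, -0.4, 0.3]
gripper_width: 1.0
gripper_force: 0.0
```

```bash
python3 - <<'E'
from h import *
s=sense(); print(s['tcp_pos'],s['joints'])
cv2.imwrite('pics/w1.png',eyes.capture('wrist')); Cw=cal('wrist',s)
print(np.array(eyes.get_calibration('wrist')['T_tool_cam']))
one=np.ones((384,512),np.float32)
Cs={'wrist':Cw,'scene':cal('scene'),'top':cal('top')}
lg=lambda p:(weight(.14),rz(p[2])@rx(35),np.array([p[0],p[1],.066]))
v=[]
for c in Cs:
    if c!='wrist': eyes.capture(c)
    m=mask(c,'large',[.425,.25,.08],Cs[c],60 if c=='wrist' else 20)
    if m is None: print('miss',c); continue
    print(c,m.sum()); v.append((Cs[c],m,one)); print(c,fit(v[-1:],lg,[.425,.255,4.],[.02,.02,8]))
print(fit(v,lg,[.425,.255,4.],[.02,.02,8]))
E
```

```text
[0.4229 0.1251 0.4446] [ 37.714    1.9649 -19.7793  -0.0035 -68.2921 -33.3311]
[[-0.0004 -0.9546 -0.2978  0.0841]
 [ 1.     -0.0004 -0.0002  0.0002]
 [ 0.0001 -0.2978  0.9546  0.02  ]
 [ 0.      0.      0.      1.    ]]
wrist 6408.0
wrist (array([ 0.4265,  0.2517, 34.2985]), np.float64(0.44135260581970215))
scene 1572.0
scene (array([  0.4253,   0.253 , -16.2851]), np.float64(0.038525763899087906))
top 724.0
top (array([  0.4105,   0.2386, 149.4601]), np.float64(1.664278268814087))
(array([  0.4253,   0.2526, -15.4557]), np.float64(2.969766855239868))
```

View pics/w1.png

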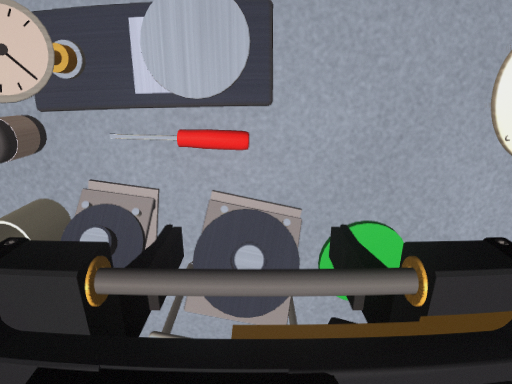

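```bash
cat >> h.py <<'E'
def back(C,px,z):
    K,k1,R,t=C; d=(np.array(px,float)-K[:2,2])/K[[0,1],[0,1]]; s=d.copy()
    for _ in range(20): s=d/(1+k1*(s**2).sum())
    o=-R.T@t; w=R.T@np.r_[s,1]; return o+w*(z-o[2])/w[2]
E
python3 - <<'E'
from h import *
Cw=cal('wrist')
im=cv2.imread('pics/w1.png')
cv2.imwrite('pics/w1c.png',cv2.resize(im[170:340,140:360],None,fx=3.5,fy=3.5,interpolation=cv2.INTER_CUBIC))
h=back(Cw,[248,258],.0939); print('hub top',h)
for z,p,q in ((.035,(222,209),(285,223)),(.03,(212,190),(300,210))):
    A,B=back(Cw,p,z),back(Cw,q,z); d=A-B; print(A,B,np.degrees(np.arctan2(d[1],d[0])),np.linalg.norm(d))
E
```

```text
hub top [0.4246 0.2309 0.0939]
[0.4642 0.1921 0.035 ] [0.3764 0.2063 0.035 ] -9.167987060427338 0.08894702504511909
[0.4793 0.1676 0.03  ] [0.357  0.1875 0.03  ] -9.23134436429269 0.12391516028479123
```

View pics/w1c.png

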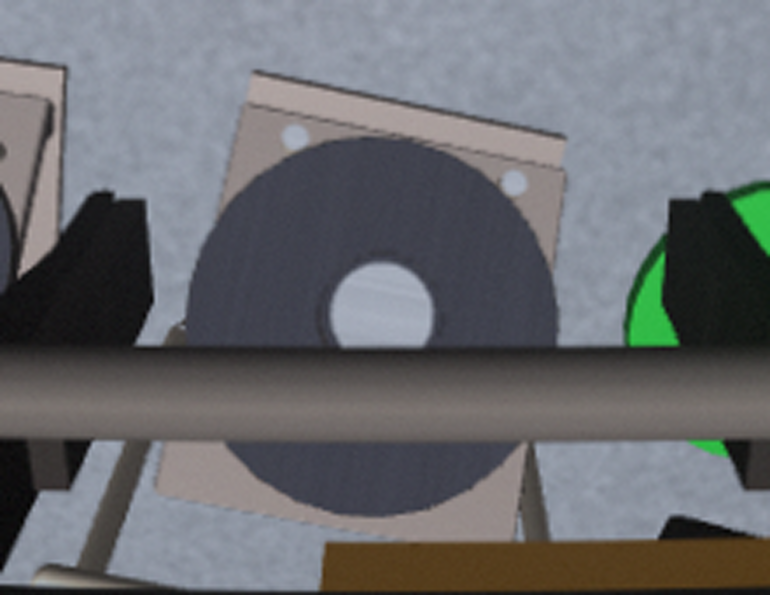

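Request:
jog_arm([
  [0,0,0,0.99],
  [0,0,0,0.99],
  [0,0,0,0.99],
  [-0.84,0.17,0,0],
  [-0.84,0.17,0,0],
  [-0.84,0.17,0,0],
  [-0.84,0.17,0,0],
  [-0.84,0.17,0,0],
  [0,0,0,0],
  [0,0,0,0],
])

```text
time_s: 8.7
tcp_pos: [0.4198, 0.211, 0.4446]
ee_rot: [[-0.16, -0.987, -0.0], [-0.987, 0.16, -0.0], [0.001, 0.0, -1.0]]
wrist_force: [0.4, -0.7, 0.7]
gripper_width: 1.001
gripper_force: 0.0
```

```bash
python3 - <<'E'
from h import *
s=sense(); print(s['tcp_pos'])
O=np.array([.4265,.252,0]);R=rz(-9.2)
for c,f in (('scene','scene0'),('top','top0')):
    C=cal(c); im=cv2.imread(f'pics/{f}.png')
    for P in ([-.078,.01,.209],[.078,.01,.209]): print(c,P,proj(C,O+R@P))
    q=proj(C,O+R@np.array([[-.078,.01,.209],[.078,.01,.209]])); im=cv2.line(im,*[tuple(int(v) for v in p) for p in q.round()],(0,0,255),1)
    u,v=q.mean(0).astype(int); cv2.imwrite(f'pics/{c}_bar.png',cv2.resize(im[max(v-70,0):v+70,max(u-70,0):u+70],None,fx=4,fy=4,interpolation=cv2.INTER_CUBIC))
a=cv2.imread('pics/scene_bar.png');b=cv2.imread('pics/top_bar.png')
cv2.imwrite('pics/bar.png',cv2.resize(np.hstack([a,b]),(800,400)))
E
```

```text
[0.4198 0.211  0.4446]
scene [-0.078, 0.01, 0.209] [[293.8772  74.9594]]
scene [0.078, 0.01, 0.209] [[329.8168 108.5891]]Traceback (most recent call last):
  File "<stdin>", line 7, in <module>
ValueError: matmul: Input operand 1 has a mismatch in its core dimension 0, with gufunc signature (n?,k),(k,m?)->(n?,m?) (size 2 is different from 3)
```

```bash
python3 - <<'E'
from h import *
O=np.array([.4265,.252,0]);R=rz(-9.2)
o=[]
for c,f in (('scene','scene0'),('top','top0')):
    C=cal(c); im=cv2.imread(f'pics/{f}.png')
    q=proj(C,O+np.array([[-.078,.01,.209],[.078,.01,.209]])@R.T); print(c,q.round(1).tolist())
    u,v=q.mean(0).astype(int); S=6; cr=cv2.resize(im[v-33:v+33,u-33:u+33],None,fx=S,fy=S,interpolation=cv2.INTER_CUBIC)
    p=((q-[u-33,v-33]+.5)*S).astype(int).tolist(); cv2.line(cr,p[0],p[1],(0,0,255),1); o.append(cr)
cv2.imwrite('pics/bar.png',np.hstack(o))
E
```

```text
scene [[293.9, 75.0], [329.8, 108.6]]
top [[122.5, 251.7], [138.3, 182.4]]
```

View pics/bar.png

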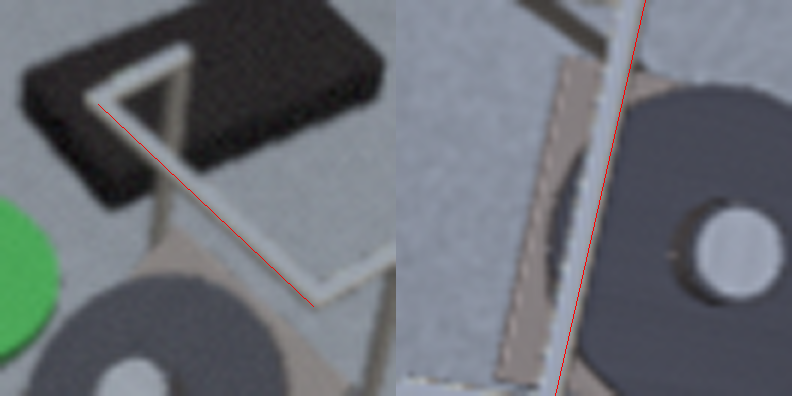

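Request:
jog_arm([
  [0,0,1,0],
  [0,0,1,0],
  [0,0,1,0],
  [0,0,1,0],
  [0,0,1,0],
  [0,0,1,0],
  [0,0,1,0],
  [0,0,1,0],
  [0,0,0.8,0],
  [0,0,0.5,0],
])

```text
time_s: 9.7
tcp_pos: [0.4197, 0.21, 0.2577]
ee_rot: [[-0.162, -0.987, -0.001], [-0.987, 0.162, -0.001], [0.002, 0.001, -1.0]]
wrist_force: [-1.5, -0.2, 0.5]
gripper_width: 0.996
gripper_force: 0.0
```

Request:
jog_arm([
  [0,0,0.35,0],
  [-0.15,0,0,0],
  [-0.15,0,0,0],
  [0,0,0,0],
])

```text
time_s: 10.1
tcp_pos: [0.4212, 0.2173, 0.2525]
ee_rot: [[-0.161, -0.987, 0.002], [-0.987, 0.161, 0.001], [-0.002, -0.001, -1.0]]
wrist_force: [-0.1, -0.6, 0.1]
gripper_width: 1.0
gripper_force: 0.0
```

```bash
python3 - <<'E'
from h import *
s=sense(); print(s['tcp_pos'],s['wrist_force'],s['time_s'])
im=eyes.capture('wrist'); o=[]
cv2.imwrite('pics/w2.png',im)
t=eyes.capture('scene'); cr=cv2.resize(t[75:175,255:355],(384,384),interpolation=cv2.INTER_CUBIC)
cv2.imwrite('pics/w2s.png',np.hstack([cv2.resize(im,(416,384)),cr]))
E
```

```text
[0.4212 0.2173 0.2525] [-0.1007 -0.6201  0.1348] 10.1
```

View pics/w2s.png

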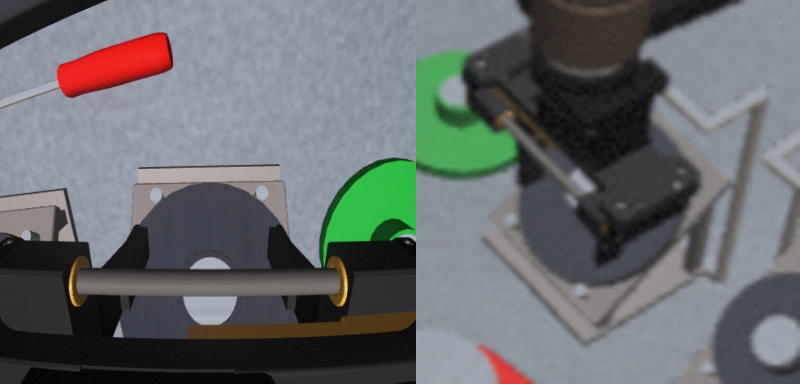

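Request:
jog_arm([
  [-0.08,0,0,0],
  [-0.08,0,0,0],
  [0,0,0,0],
])

```text
time_s: 10.5
tcp_pos: [0.4214, 0.22, 0.2519]
ee_rot: [[-0.161, -0.987, 0.0], [-0.987, 0.161, 0.0], [-0.0, -0.0, -1.0]]
wrist_force: [-0.8, -0.5, -0.5]
gripper_width: 0.996
gripper_force: 0.0
```

Request:
jog_arm([
  [-0.05,0,0,0],
  [-0.05,0,0,0],
  [0,0,0,0],
])

```text
time_s: 10.8
tcp_pos: [0.4217, 0.2219, 0.2517]
ee_rot: [[-0.161, -0.987, 0.0], [-0.987, 0.161, -0.0], [0.0, -0.0, -1.0]]
wrist_force: [-0.9, 1.4, 0.4]
gripper_width: 1.003
gripper_force: 0.0
```

Request:
jog_arm([
  [-0.08,0,-0.08,0],
  [0,0,0,0],
])

```text
time_s: 11.0
tcp_pos: [0.4221, 0.2236, 0.2536]
ee_rot: [[-0.161, -0.987, 0.0], [-0.987, 0.161, 0.0], [-0.0, -0.0, -1.0]]
wrist_force: [-0.1, 0.4, -1.0]
gripper_width: 0.999
gripper_force: 0.0
```

Request:
jog_arm([
  [-0.08,0,-0.08,0],
  [0,0,0,0],
])

```text
time_s: 11.2
tcp_pos: [0.4223, 0.2251, 0.2552]
ee_rot: [[-0.161, -0.987, 0.001], [-0.987, 0.161, 0.0], [-0.001, -0.0, -1.0]]
wrist_force: [1.2, 0.3, -0.3]
gripper_width: 1.002
gripper_force: 0.0
```

Request:
jog_arm([
  [-0.06,0,-0.05,0],
  [0,0,0,0],
])

```text
time_s: 11.4
tcp_pos: [0.4225, 0.2262, 0.2561]
ee_rot: [[-0.161, -0.987, 0.0], [-0.987, 0.161, 0.0], [-0.0, -0.0, -1.0]]
wrist_force: [0.9, -0.5, 0.1]
gripper_width: 1.001
gripper_force: 0.0
```

Request:
jog_arm([
  [-0.06,0,0,0],
  [0,0,0,0],
])

```text
time_s: 11.6
tcp_pos: [0.4226, 0.2274, 0.256]
ee_rot: [[-0.161, -0.987, 0.0], [-0.987, 0.161, 0.0], [-0.0, -0.0, -1.0]]
wrist_force: [0.2, 0.9, -0.8]
gripper_width: 1.001
gripper_force: 0.0
```

Request:
jog_arm([
  [-0.06,0,0,0],
  [0,0,0,0],
])

```text
time_s: 11.8
tcp_pos: [0.4228, 0.2286, 0.2559]
ee_rot: [[-0.161, -0.987, 0.0], [-0.987, 0.161, -0.0], [0.0, -0.0, -1.0]]
wrist_force: [-0.1, 0.2, 0.9]
gripper_width: 0.997
gripper_force: 0.0
```

Request:
jog_arm([
  [-0.06,0,0,0],
  [0,0,0,0],
])

```text
time_s: 12.0
tcp_pos: [0.423, 0.2298, 0.256]
ee_rot: [[-0.161, -0.987, 0.0], [-0.987, 0.161, 0.0], [-0.0, -0.0, -1.0]]
wrist_force: [-0.3, -0.6, 0.9]
gripper_width: 1.001
gripper_force: 0.0
```

Request:
jog_arm([
  [-0.06,0,-0.02,0],
  [0,0,0,0],
])

```text
time_s: 12.2
tcp_pos: [0.4232, 0.231, 0.2564]
ee_rot: [[-0.161, -0.987, 0.0], [-0.987, 0.161, 0.0], [-0.0, -0.0, -1.0]]
wrist_force: [-0.0, 0.4, -0.3]
gripper_width: 1.001
gripper_force: 0.0
```

Request:
jog_arm([
  [-0.06,0,-0.02,0],
  [0,0,0,0],
])

```text
time_s: 12.4
tcp_pos: [0.4234, 0.2322, 0.2568]
ee_rot: [[-0.161, -0.987, 0.0], [-0.987, 0.161, 0.0], [-0.0, -0.0, -1.0]]
wrist_force: [0.4, -0.3, 0.3]
gripper_width: 1.002
gripper_force: 0.0
```

Request:
jog_arm([
  [-0.06,0,-0.03,0],
  [0,0,0,0],
])

```text
time_s: 12.6
tcp_pos: [0.4236, 0.2333, 0.2575]
ee_rot: [[-0.161, -0.987, 0.0], [-0.987, 0.161, 0.0], [-0.0, -0.0, -1.0]]
wrist_force: [0.1, 0.4, -0.0]
gripper_width: 1.001
gripper_force: 0.0
```

Request:
jog_arm([
  [-0.06,0,-0.03,0],
  [0,0,0,0],
])

```text
time_s: 12.8
tcp_pos: [0.4238, 0.2345, 0.2581]
ee_rot: [[-0.161, -0.987, 0.0], [-0.987, 0.161, 0.0], [-0.0, -0.0, -1.0]]
wrist_force: [1.1, -0.4, -0.6]
gripper_width: 1.004
gripper_force: 0.0
```

Request:
jog_arm([
  [0,0,0,0],
  [0,0,0,0],
  [0,0,0,0],
  [0,0,0,0],
  [0,0,0,0],
  [0,0,0,0],
], grip=30)

```text
time_s: 13.4
tcp_pos: [0.4237, 0.2343, 0.2579]
ee_rot: [[-0.161, -0.987, -0.0], [-0.987, 0.161, -0.0], [0.0, 0.0, -1.0]]
wrist_force: [0.6, -0.2, 0.1]
gripper_width: 0.54
gripper_force: 0.0
```

Request:
jog_arm([
  [0,0,0,0],
  [0,0,0,0],
  [0,0,0,0],
  [0,0,0,0],
])

```text
time_s: 13.8
tcp_pos: [0.4234, 0.2344, 0.2579]
ee_rot: [[-0.161, -0.987, -0.001], [-0.987, 0.161, -0.0], [0.0, 0.001, -1.0]]
wrist_force: [-4.2, 1.0, 1.4]
gripper_width: 0.496
gripper_force: 30.0
```

Request:
jog_arm([
  [0.09,0,-0.12,0],
  [0.09,0,-0.12,0],
  [0.09,0,-0.12,0],
  [0.09,0,-0.12,0],
  [0.09,0,-0.12,0],
])

```text
time_s: 14.3
tcp_pos: [0.4222, 0.2247, 0.2699]
ee_rot: [[-0.161, -0.987, -0.001], [-0.987, 0.161, -0.002], [0.002, 0.001, -1.0]]
wrist_force: [0.2, 0.9, -6.2]
gripper_width: 0.495
gripper_force: 30.0
```

Request:
jog_arm([
  [0.15,0,-0.21,0],
  [0.17,0,-0.25,0],
  [0.23,0,-0.33,0],
  [0.28,0,-0.4,0],
  [0.28,0,-0.4,0],
  [0.28,0,-0.4,0],
  [0.28,0,-0.4,0],
  [0.28,0,-0.4,0],
  [0.28,0,-0.4,0],
  [0,0,0,0],
])

```text
time_s: 15.3
tcp_pos: [0.4151, 0.181, 0.3351]
ee_rot: [[-0.161, -0.987, 0.002], [-0.987, 0.161, 0.002], [-0.002, -0.002, -1.0]]
wrist_force: [-0.5, 0.0, -6.2]
gripper_width: 0.496
gripper_force: 30.0
```

```bash
python3 - <<'E'
from h import *
s=sense(); print(s['tcp_pos'],s['wrist_force'],s['moment'],s['time_s'])
im=eyes.capture('wrist')
t=eyes.capture('scene'); cr=cv2.resize(t[75:195,235:355],(384,384),interpolation=cv2.INTER_CUBIC)
cv2.imwrite('pics/w3s.png',np.hstack([cv2.resize(im,(416,384)),cr]))
E
```

```text
[0.4151 0.181  0.3351] [-0.465   0.0305 -6.2354] [-0.0097  0.0121  0.0109] 15.3
```

View pics/w3s.png

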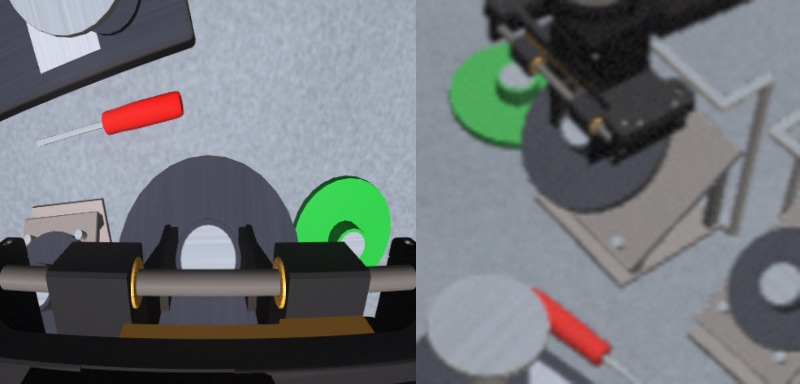

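```bash
cat > tilt.py <<'E'
from h import *
import sys
D=float(sys.argv[1]) if len(sys.argv)>1 else .14; name=sys.argv[2] if len(sys.argv)>2 else 'large'
s=sense(); C=cal('wrist',s); eyes.capture('wrist')
T=np.array(s['ee_rot']); p0=np.array(s['tcp_pos'])
F=np.c_[-T[:,1],-T[:,0],-T[:,2]]   # local: x along closing, y = -tool x, z up
# hub mid (n=25mm) at p; tilt about x
def model(p): 
    R=F@rx(p[2]); return weight(D),R,p0+F@np.array([p[3],p[0],-r.tcp_to_grasp+p[1]])-R@[0,0,.023]
v=[]
m=mask('wrist',name,model([0,0,15,0])[2],C,120)
if m is not None:
    care=np.zeros((384,512),np.float32); care[:238]=1; v.append((C,m,care)); print('wrist',m.sum())
c2=cal('scene'); eyes.capture('scene'); m2=mask('scene',name,model([0,0,15,0])[2],c2,15)
if m2 is not None: v.append((c2,m2,cv2.dilate(m2,np.ones((3,3)))*0+1)); print('scene',m2.sum())
for vv in ([v] if len(v)==1 else [v,v[:1],v[1:]]):
    for t0 in (0.,30.):
        x,f=fit(vv,model,[0,0,t0,0],[.005,.005,10,.003]); print('dy,dz,tilt,dx',x,f,'underside centre',model(x)[2])
E
python3 tilt.py
```

```text
wrist 18823.0
scene 839.0
dy,dz,tilt,dx [  0.0221  -0.0558 -33.0389  -0.0017] 0.5822715163230896 underside centre [0.415  0.1911 0.0953]
dy,dz,tilt,dx [-0.0299 -0.0528 97.5693  0.0017] 0.7644935846328735 underside centre [0.4157 0.1742 0.1207]
dy,dz,tilt,dx [ 0.013  -0.0097 21.5308 -0.0002] 0.04320351034402847 underside centre [0.4184 0.2027 0.1393]
dy,dz,tilt,dx [ 0.0104 -0.0099 27.1082 -0.0002] 0.04335572198033333 underside centre [0.4183 0.2021 0.14  ]
dy,dz,tilt,dx [ -0.0017  -0.0175 -35.3298   0.0176] 0.4852502942085266 underside centre [0.4301 0.1638 0.1342]
dy,dz,tilt,dx [ -0.0349  -0.0326 104.3522   0.0139] 0.47534266114234924 underside centre [0.4268 0.1668 0.1435]
```

Request:
jog_arm([
  [0,-0.2,-0.65,0],
  [0.2,-0.5,-0.65,0],
  [0.4,-0.6,-0.65,0],
  [0.5,-0.6,-0.65,0],
  [0.5,-0.6,-0.65,0],
  [0.4,-0.6,0,0],
  [0,0,0,0],
  [0,0,0,0],
])

```text
time_s: 16.4
tcp_pos: [0.4697, 0.1319, 0.3979]
ee_rot: [[-0.162, -0.987, -0.002], [-0.987, 0.162, -0.001], [0.001, 0.002, -1.0]]
wrist_force: [-0.1, 0.6, -6.8]
gripper_width: 0.493
gripper_force: 30.0
```

```bash
python3 - <<'E'
from h import *
s=sense(); print(s['tcp_pos'],s['wrist_force'],s['moment'],s['time_s'])
im=eyes.capture('wrist'); C=cal('wrist',s)
print(proj(C,[.486,.0005,.13]))
cv2.imwrite('pics/w4.png',im)
np.savez('w4.npz',tcp=s['tcp_pos'],R=s['ee_rot'])
E
python3 tilt.py | head -8
```

```text
[0.4697 0.1319 0.3979] [-0.1439  0.6203 -6.8333] [-0.0811  0.186   0.0129] 16.4
[[205.7332  37.4176]]
wrist 19481.0
scene 998.0
dy,dz,tilt,dx [  0.0212  -0.0513 -32.8744  -0.0016] 0.5959230661392212 underside centre [0.4689 0.1408 0.1638]
dy,dz,tilt,dx [-0.026  -0.0581 96.113  -0.0006] 0.7168123722076416 underside centre [0.468  0.129  0.1788]
dy,dz,tilt,dx [ 0.0137 -0.0089 19.1001 -0.0001] 0.03895990923047066 underside centre [0.4725 0.1529 0.2038]
dy,dz,tilt,dx [ 0.0055 -0.012  35.0012 -0.0001] 0.03832264617085457 underside centre [0.4721 0.1505 0.2035]
dy,dz,tilt,dx [ -0.0028  -0.0149 -35.362    0.0173] 0.5089554190635681 underside centre [0.4836 0.1133 0.2007]
dy,dz,tilt,dx [-0.0005 -0.0994 97.4855 -0.0406] 0.42228206992149353 underside centre [0.4326 0.1605 0.1381]
```

View pics/w4.png

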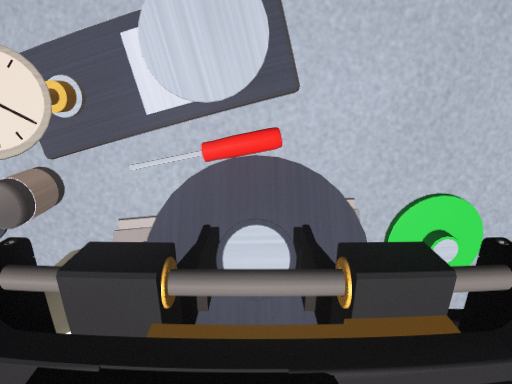

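```bash
python3 - <<'E'
from h import *
from scipy.optimize import least_squares
d=np.load('w4.npz'); C=cal('wrist',dict(tcp_pos=d['tcp'],ee_rot=d['R']))
im=cv2.imread('pics/w4.png'); g=cv2.GaussianBlur(cv2.cvtColor(im,cv2.COLOR_BGR2GRAY),(3,3),0).astype(float)
c=np.array([.486,.0005,.13])
# radial edge: bright plate -> dark outside, on lower and right/left dark-base portions
from scipy.ndimage import map_coordinates
pts=[]
for t in np.linspace(0,2*np.pi,120,endpoint=False):
    rad=np.linspace(.040,.060,81); P=proj(C,c+np.c_[rad*np.cos(t),rad*np.sin(t),0*rad])
    if (P<2).any() or (P[:,0]>509).any(): continue
    v=map_coordinates(g,[P[:,1],P[:,0]],order=1); dv=np.gradient(v); i=dv[4:-4].argmin()+4
    if dv[i]<-4: pts.append((t,rad[i]))
pts=np.array(pts)
f=lambda q: q[0]*np.cos(pts[:,0])+q[1]*np.sin(pts[:,0])+q[2]-pts[:,1]
o=least_squares(f,[0,0,.05],loss='soft_l1',f_scale=.0005); print(len(pts),o.x,c[:2]+o.x[:2],np.abs(f(o.x)).mean())
print(np.degrees(pts[:,0]).round().astype(int)[::6])
E
```

```text
54 [ 0.0022 -0.0024  0.0495] [ 0.4882 -0.0019] 0.00073044459890669
[ 51  69  87 105 123 141 159 177 327]
```

Request:
jog_arm([
  [0.4,-0.1,0,0],
  [0.8,-0.2,0,0],
  [0.9,-0.3,0,0],
  [0.9,-0.3,0,0],
  [0.9,-0.3,0,0],
  [0.9,-0.3,0,0],
  [0.9,-0.25,0,0],
  [0.6,-0.15,0,0],
  [0.33,-0.05,0,0],
  [0,0,0,0],
])

```text
time_s: 17.65
tcp_pos: [0.4868, -0.0058, 0.3987]
ee_rot: [[-0.162, -0.987, -0.0], [-0.987, 0.162, 0.0], [-0.0, 0.0, -1.0]]
wrist_force: [0.7, -0.2, -6.3]
gripper_width: 0.498
gripper_force: 30.0
```

Request:
jog_arm([
  [0,0,0.5,0],
  [0,0,0.3,0],
  [0,0,0.2,0],
  [0,0,0.1,0],
  [0,0,0,0],
])

```text
time_s: 18.15
tcp_pos: [0.487, -0.0049, 0.3763]
ee_rot: [[-0.161, -0.987, -0.001], [-0.987, 0.161, -0.0], [0.0, 0.001, -1.0]]
wrist_force: [-0.9, 0.4, -6.5]
gripper_width: 0.495
gripper_force: 30.0
```

Now lower in small steps, watching the force.

Request:
jog_arm([
  [0,0,0.1,0],
  [0,0,0.1,0],
  [0,0,0.1,0],
  [0,0,0.1,0],
  [0,0,0,0],
])

```text
time_s: 18.65
tcp_pos: [0.4869, -0.0052, 0.3684]
ee_rot: [[-0.161, -0.987, -0.001], [-0.987, 0.161, -0.0], [0.0, 0.001, -1.0]]
wrist_force: [-0.0, -1.0, -6.3]
gripper_width: 0.495
gripper_force: 30.0
```

Request:
jog_arm([
  [0,0,0.1,0],
  [0,0,0.1,0],
  [0,0,0,0],
])

```text
time_s: 18.95
tcp_pos: [0.4869, -0.0052, 0.3644]
ee_rot: [[-0.161, -0.987, -0.001], [-0.987, 0.161, -0.0], [0.0, 0.001, -1.0]]
wrist_force: [-0.0, 0.9, -6.4]
gripper_width: 0.498
gripper_force: 30.0
```

Request:
jog_arm([
  [0,0,0.1,0],
  [0,0,0.1,0],
  [0,0,0,0],
])

```text
time_s: 19.25
tcp_pos: [0.4872, -0.0048, 0.3613]
ee_rot: [[-0.161, -0.987, 0.001], [-0.987, 0.161, 0.001], [-0.001, -0.001, -1.0]]
wrist_force: [-2.0, 2.3, -2.0]
gripper_width: 0.496
gripper_force: 30.0
```

Request:
jog_arm([
  [0,0,0.1,0],
  [0,0,0.1,0],
  [0,0,0,0],
])

```text
time_s: 19.55
tcp_pos: [0.488, -0.004, 0.359]
ee_rot: [[-0.16, -0.987, 0.006], [-0.987, 0.16, 0.003], [-0.004, -0.005, -1.0]]
wrist_force: [-1.7, 6.9, 6.1]
gripper_width: 0.494
gripper_force: 30.0
```

Request:
jog_arm([
  [0,0,0.1,0],
  [0,0,0.1,0],
  [0,0,0.1,0],
  [0,0,0,0],
])

```text
time_s: 19.95
tcp_pos: [0.4894, -0.0034, 0.3542]
ee_rot: [[-0.159, -0.987, 0.012], [-0.987, 0.159, 0.004], [-0.006, -0.012, -1.0]]
wrist_force: [1.9, 7.5, 5.2]
gripper_width: 0.496
gripper_force: 30.0
```

Request:
jog_arm([
  [0,0,0.1,0],
  [0,0,0.1,0],
  [0,0,0.1,0],
  [0,0,0.1,0],
  [0,0,0,0],
])

```text
time_s: 20.45
tcp_pos: [0.4871, -0.0053, 0.3426]
ee_rot: [[-0.161, -0.987, 0.001], [-0.987, 0.161, -0.0], [0.0, -0.001, -1.0]]
wrist_force: [2.4, 1.3, -1.3]
gripper_width: 0.494
gripper_force: 30.0
```

```bash
python3 tilt.py | grep -v scene; python3 -c "
from h import *
s=sense(); print(s['tcp_pos'],s['wrist_force'],s['moment'])"
```

```text
wrist 22083.0
dy,dz,tilt,dx [  0.0098  -0.0504 -39.9811  -0.0028] 0.70555579662323 underside centre [ 0.4837 -0.0099  0.1111]
dy,dz,tilt,dx [  0.0092  -0.0483 -40.5152  -0.002 ] 0.7045345306396484 underside centre [ 0.4844 -0.0107  0.1133]
dy,dz,tilt,dx [ 0.0062 -0.0121 18.4387  0.0001] 0.036519963294267654 underside centre [0.4895 0.0079 0.1452]
dy,dz,tilt,dx [ 0.0029 -0.0126 25.1522  0.    ] 0.037239763885736465 underside centre [0.4893 0.0072 0.1458]
dy,dz,tilt,dx [ -0.0134  -0.0136 -50.0509   0.0139] 0.5532848834991455 underside centre [ 0.496  -0.0382  0.1508]
dy,dz,tilt,dx [ -0.0124  -0.0177 -50.3088   0.0109] 0.548771321773529 underside centre [ 0.4932 -0.0369  0.1468]
[ 0.4871 -0.0053  0.3427] [ 1.4974  0.0755 -1.4304] [-0.2131 -0.5127  0.1269]
```

Request:
jog_arm([
  [0,0,0.1,0],
  [0,0,0.1,0],
  [0,0,0,0],
])

```text
time_s: 20.95
tcp_pos: [0.4869, -0.0051, 0.3384]
ee_rot: [[-0.161, -0.987, -0.001], [-0.987, 0.161, 0.0], [0.0, 0.001, -1.0]]
wrist_force: [1.9, 0.8, -0.9]
gripper_width: 0.498
gripper_force: 30.0
```

Request:
jog_arm([
  [0,0,0.1,0],
  [0,0,0.1,0],
  [0,0,0,0],
])

```text
time_s: 21.25
tcp_pos: [0.4869, -0.0051, 0.3345]
ee_rot: [[-0.161, -0.987, -0.0], [-0.987, 0.161, 0.0], [-0.0, 0.0, -1.0]]
wrist_force: [1.0, 3.3, -1.0]
gripper_width: 0.492
gripper_force: 30.0
```

Request:
jog_arm([
  [0,0,0.1,0],
  [0,0,0.1,0],
  [0,0,0,0],
])

```text
time_s: 21.55
tcp_pos: [0.4871, -0.005, 0.3306]
ee_rot: [[-0.161, -0.987, 0.0], [-0.987, 0.161, 0.0], [-0.0, -0.0, -1.0]]
wrist_force: [0.9, 3.1, -0.5]
gripper_width: 0.499
gripper_force: 30.0
```

Request:
jog_arm([
  [0,0,0.1,0],
  [0,0,0,0],
])

```text
time_s: 21.75
tcp_pos: [0.4871, -0.005, 0.3287]
ee_rot: [[-0.161, -0.987, 0.001], [-0.987, 0.161, 0.0], [-0.0, -0.0, -1.0]]
wrist_force: [0.9, 3.8, 0.8]
gripper_width: 0.494
gripper_force: 30.0
```

Request:
jog_arm([
  [0,0,0.07,0],
  [0,0,0,0],
])

```text
time_s: 21.95
tcp_pos: [0.4871, -0.005, 0.3274]
ee_rot: [[-0.161, -0.987, 0.001], [-0.987, 0.161, 0.0], [-0.0, -0.001, -1.0]]
wrist_force: [0.5, 5.2, 0.9]
gripper_width: 0.499
gripper_force: 30.0
```

```bash
python3 tilt.py | grep -v scene; python3 -c "
from h import *
s=sense(); print(s['tcp_pos'],s['wrist_force'],s['moment'])
im=eyes.capture('scene'); cv2.imwrite('pics/s5.png',cv2.resize(im[130:250,180:340],(800,600),interpolation=cv2.INTER_CUBIC))"
```

```text
wrist 24183.0
dy,dz,tilt,dx [  0.004   -0.0418 -41.8102  -0.0027] 0.657825767993927 underside centre [ 0.4829 -0.0157  0.105 ]
dy,dz,tilt,dx [  0.0036  -0.0388 -41.8097  -0.0007] 0.6553344130516052 underside centre [ 0.4847 -0.0164  0.1079]
dy,dz,tilt,dx [ 0.0017 -0.0082 16.0452  0.0002] 0.034218497574329376 underside centre [0.4888 0.003  0.1336]
dy,dz,tilt,dx [ 0.0002 -0.0088 19.6672  0.0001] 0.0347326435148716 underside centre [0.4887 0.0029 0.1335]
dy,dz,tilt,dx [ -0.0134  -0.0094 -49.4073   0.0184] 0.5321539044380188 underside centre [ 0.5005 -0.0384  0.1396]
dy,dz,tilt,dx [-0.0455 -0.0201 99.6105  0.0128] 0.45796746015548706 underside centre [ 0.4963 -0.0295  0.1477]
[ 0.4871 -0.005   0.3275] [0.8647 5.2497 0.4129] [ 1.2876 -0.1431  0.0011]
```

View pics/s5.png

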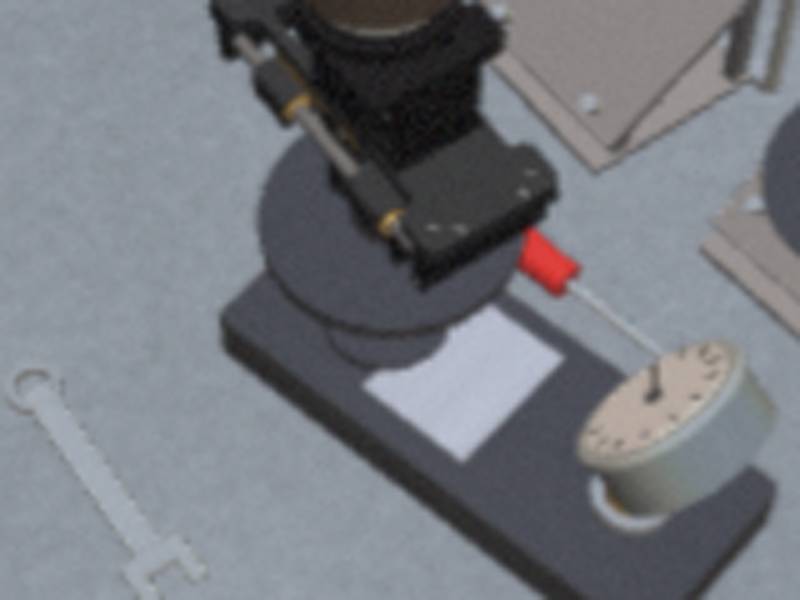

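Request:
jog_arm([
  [0,0,0.06,0],
  [0,0,0,0],
])

```text
time_s: 22.4
tcp_pos: [0.4871, -0.005, 0.3267]
ee_rot: [[-0.161, -0.987, 0.001], [-0.987, 0.161, 0.0], [-0.0, -0.001, -1.0]]
wrist_force: [-0.4, 5.2, 2.6]
gripper_width: 0.499
gripper_force: 30.0
```

Request:
jog_arm([
  [0,0,0.06,0],
  [0,0,0,0],
])

```text
time_s: 22.6
tcp_pos: [0.4871, -0.005, 0.3263]
ee_rot: [[-0.161, -0.987, 0.001], [-0.987, 0.161, 0.0], [-0.0, -0.001, -1.0]]
wrist_force: [-2.1, 5.7, 9.2]
gripper_width: 0.495
gripper_force: 30.0
```

Request:
jog_arm([
  [0,0,0.06,0],
  [0,0,0,0],
])

```text
time_s: 22.8
tcp_pos: [0.4871, -0.005, 0.3253]
ee_rot: [[-0.161, -0.987, 0.001], [-0.987, 0.161, 0.0], [-0.0, -0.001, -1.0]]
wrist_force: [-2.8, 6.4, 9.5]
gripper_width: 0.494
gripper_force: 30.0
```

Request:
jog_arm([
  [0,0,-0.05,0],
  [0,0,0,0],
])

```text
time_s: 23.0
tcp_pos: [0.4871, -0.005, 0.3264]
ee_rot: [[-0.161, -0.987, 0.001], [-0.987, 0.161, 0.0], [-0.0, -0.001, -1.0]]
wrist_force: [-1.9, 5.9, 9.6]
gripper_width: 0.496
gripper_force: 30.0
```

Request:
jog_arm([
  [0,0,0,0],
  [0,0,0,0],
  [0,0,0,0],
  [0,0,0,0],
], grip=64)

```text
time_s: 23.4
tcp_pos: [0.4857, -0.0059, 0.3247]
ee_rot: [[-0.162, -0.987, -0.005], [-0.987, 0.162, -0.002], [0.003, 0.005, -1.0]]
wrist_force: [-5.4, 2.7, 6.3]
gripper_width: 0.719
gripper_force: 3.6
```

Request:
jog_arm([
  [0,0,-0.3,0],
  [0,0,-0.6,0],
  [0,0,-1,0],
  [0,0,-1,0],
  [0,0,-1,0],
  [0,0,-1,0],
  [0,0,-1,0],
  [0,0,-0.4,0],
  [0,0,0,0],
  [0,0,0,0],
])

```text
time_s: 24.4
tcp_pos: [0.4867, -0.0053, 0.4497]
ee_rot: [[-0.162, -0.987, -0.002], [-0.987, 0.162, -0.0], [0.0, 0.002, -1.0]]
wrist_force: [-0.5, -0.4, -0.3]
gripper_width: 0.734
gripper_force: 0.0
```

```bash
cat > flat.py <<'E'
from h import *
import sys
# fit flat weight: name, diameter, z underside, approx x y
n,D,z,x,y=sys.argv[1],*map(float,sys.argv[2:6])
mod=lambda p:(weight(D),np.eye(3),np.array([p[0],p[1],z]))
one=np.ones((384,512),np.float32); s=sense(); print(s['tcp_pos'],s['time_s'])
for c in sys.argv[6:]:
    eyes.capture(c); C=cal(c,s if c=='wrist' else None); m=mask(c,n,[x,y,z+.015],C,60 if c=='wrist' else 20)
    if m is None: print(c,'miss'); continue
    care=one.copy(); 
    if c=='wrist': care[235:]=0
    print(c,fit([(C,m,care)],mod,[x,y],[.01,.01]))
E
python3 flat.py large .14 .13 .487 0 scene top wrist; python3 -c "
from h import *
im=eyes.capture('scene'); im2=eyes.capture('wrist');cv2.imwrite('pics/s6.png',np.hstack([cv2.resize(im[130:250,180:300],(400,400),interpolation=cv2.INTER_CUBIC),cv2.resize(im2,(400,400))]))"
```

```text
[ 0.4867 -0.0053  0.4497] 24.4
scene (array([0.4876, 0.0032]), np.float64(0.0530497170984745))
top (array([0.4885, 0.0032]), np.float64(2.575620174407959))
wrist (array([0.4884, 0.0018]), np.float64(0.01808490976691246))
```

View pics/s6.png

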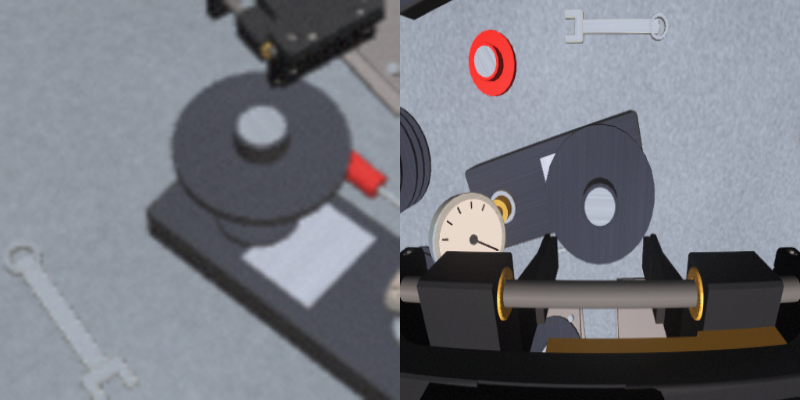

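Request:
jog_arm([
  [-0.39,0,0.6,0],
  [0,0,1,0],
  [0,0,1,0],
  [0,0,1,0],
  [0,0,1,0],
  [0,0,1,0],
  [0,0,0.3,0],
  [0,0,0.1,0],
  [0,0,0,0],
  [0,0,0,0],
])

```text
time_s: 25.8
tcp_pos: [0.4886, 0.0027, 0.3316]
ee_rot: [[-0.161, -0.987, 0.002], [-0.987, 0.161, 0.0], [-0.001, -0.002, -1.0]]
wrist_force: [-0.1, 0.3, 0.2]
gripper_width: 0.74
gripper_force: 0.0
```

Request:
jog_arm([
  [0,0,0,0],
  [0,0,0,0],
  [0,0,0,0],
  [0,0,0,0],
  [0,0,0,0],
  [0,0,0,0],
], grip=40)

```text
time_s: 26.4
tcp_pos: [0.4884, 0.0026, 0.331]
ee_rot: [[-0.161, -0.987, 0.001], [-0.987, 0.161, -0.0], [-0.0, -0.001, -1.0]]
wrist_force: [0.3, 0.3, 1.2]
gripper_width: 0.497
gripper_force: 30.0
```

Request:
jog_arm([
  [0.06,0,0,0],
  [0.06,0,0,0],
  [0.05,0,0,0],
  [0,0,0,0],
])

```text
time_s: 26.8
tcp_pos: [0.4881, -0.0003, 0.331]
ee_rot: [[-0.161, -0.987, 0.002], [-0.987, 0.161, 0.001], [-0.002, -0.002, -1.0]]
wrist_force: [0.9, 5.6, 1.8]
gripper_width: 0.495
gripper_force: 30.0
```

Request:
jog_arm([
  [0.02,0,0,0],
  [0,0,0,0],
])

```text
time_s: 27.0
tcp_pos: [0.488, -0.0007, 0.331]
ee_rot: [[-0.161, -0.987, 0.002], [-0.987, 0.161, 0.001], [-0.001, -0.002, -1.0]]
wrist_force: [0.9, 4.5, 1.0]
gripper_width: 0.498
gripper_force: 30.0
```

Request:
jog_arm([
  [0,0,0,0],
  [0,0,0,0],
  [0,0,0,0],
  [0,0,0,0],
], grip=64)

```text
time_s: 27.4
tcp_pos: [0.4874, -0.0015, 0.3305]
ee_rot: [[-0.161, -0.987, -0.001], [-0.987, 0.161, -0.001], [0.001, 0.001, -1.0]]
wrist_force: [0.1, 0.8, 0.1]
gripper_width: 0.713
gripper_force: 0.0
```

Request:
jog_arm([
  [0,0,-0.3,0],
  [0,0,-0.6,0],
  [0,0,-1,0],
  [0,0,-1,0],
  [0,0,-1,0],
  [0,0,-1,0],
  [0,0,-1,0],
  [0,0,-0.4,0],
  [0,0,0,0],
  [0,0,0,0],
])

```text
time_s: 28.4
tcp_pos: [0.4873, -0.0013, 0.4559]
ee_rot: [[-0.161, -0.987, -0.001], [-0.987, 0.161, 0.0], [0.0, 0.001, -1.0]]
wrist_force: [0.2, 0.0, 0.0]
gripper_width: 0.737
gripper_force: 0.0
```

```bash
python3 flat.py large .14 .13 .487 0 scene wrist; python3 flat.py small .08 .13 .5575 -.3286 scene top
```

```text
[ 0.4873 -0.0013  0.4559] 28.4
scene (array([0.4874, 0.0001]), np.float64(0.04942082613706589))
wrist (array([ 0.4891, -0.0007]), np.float64(0.019489487633109093))
[ 0.4876 -0.0012  0.4558] 28.6
scene (array([ 0.5577, -0.3295]), np.float64(0.052487563341856))
top (array([ 0.5583, -0.3276]), np.float64(0.03111293911933899))
```

Request:
jog_arm([
  [0.6,-0.3,0,0],
  [0.9,-0.45,0,0],
  [1,-0.47,0,0],
  [1,-0.47,0,0],
  [1,-0.47,0,0],
  [1,-0.47,0,0],
  [1,-0.47,0,0],
  [1,-0.47,0,0],
  [0.9,-0.45,0,0],
  [0.95,-0.42,0,0],
])

```text
time_s: 29.8
tcp_pos: [0.5453, -0.2018, 0.4565]
ee_rot: [[-0.162, -0.987, -0.0], [-0.987, 0.162, -0.0], [0.0, 0.0, -1.0]]
wrist_force: [0.1, 0.1, -0.1]
gripper_width: 0.733
gripper_force: 0.0
```

Request:
jog_arm([
  [0,0,0,0],
  [0,0,0,0],
], grip=64)

```text
time_s: 30.0
tcp_pos: [0.545, -0.2008, 0.4563]
ee_rot: [[-0.162, -0.987, -0.001], [-0.987, 0.162, 0.0], [-0.0, 0.001, -1.0]]
wrist_force: [-0.8, -0.5, -0.6]
gripper_width: 0.739
gripper_force: 0.0
```

```bash
python3 flat.py small .08 .13 .558 -.3285 wrist scene
```

```text
[ 0.545  -0.2008  0.4563] 30.0
wrist (array([ 0.5588, -0.3298]), np.float64(0.03671007230877876))
scene (array([ 0.5578, -0.3287]), np.float64(0.0794367715716362))
```

Request:
jog_arm([
  [0.6,-0.2,0,0],
  [0.9,-0.25,0,0],
  [1,-0.26,0,0],
  [1,-0.26,0,0],
  [1,-0.26,0,0],
  [1,-0.26,0,0],
  [0.73,-0.22,0,0],
  [0,0,0,0],
  [0,0,0,0],
])

```text
time_s: 31.1
tcp_pos: [0.5588, -0.3287, 0.4565]
ee_rot: [[-0.162, -0.987, -0.0], [-0.987, 0.162, 0.0], [-0.0, 0.0, -1.0]]
wrist_force: [-1.1, 0.6, 0.6]
gripper_width: 0.736
gripper_force: 0.0
```

Request:
jog_arm([
  [0,0,0.7,0],
  [0,0,1,0],
  [0,0,1,0],
  [0,0,1,0],
  [0,0,1,0],
  [0,0,0.8,0],
  [0,0,0.5,0],
  [0,0,0.25,0],
  [0,0,0,0],
  [0,0,0,0],
])

```text
time_s: 32.1
tcp_pos: [0.5591, -0.3285, 0.3327]
ee_rot: [[-0.161, -0.987, 0.001], [-0.987, 0.161, -0.001], [0.001, -0.002, -1.0]]
wrist_force: [0.5, -0.0, 0.1]
gripper_width: 0.737
gripper_force: 0.0
```

Request:
jog_arm([
  [0.04,0,0.22,0],
  [0,0,0,0],
])

```text
time_s: 32.3
tcp_pos: [0.5586, -0.3294, 0.3273]
ee_rot: [[-0.161, -0.987, 0.0], [-0.987, 0.161, 0.0], [-0.0, -0.0, -1.0]]
wrist_force: [0.6, 0.0, 0.0]
gripper_width: 0.732
gripper_force: 0.0
```

Request:
jog_arm([
  [0,0,0,0],
  [0,0,0,0],
  [0,0,0,0],
  [0,0,0,0],
  [0,0,0,0],
], grip=40)

```text
time_s: 32.8
tcp_pos: [0.5587, -0.3293, 0.3274]
ee_rot: [[-0.161, -0.987, -0.0], [-0.987, 0.161, -0.0], [0.0, -0.0, -1.0]]
wrist_force: [-0.7, -0.1, 0.8]
gripper_width: 0.496
gripper_force: 30.0
```

Request:
jog_arm([
  [0,0,-0.1,0],
  [0,0,-0.1,0],
  [0,0,-0.3,0],
  [0,0,-0.5,0],
  [0,0,-0.8,0],
  [0,0,-0.8,0],
  [0,0,-0.8,0],
  [0,0,-0.5,0],
  [0,0,0,0],
])

```text
time_s: 33.7
tcp_pos: [0.5589, -0.3294, 0.4078]
ee_rot: [[-0.161, -0.987, 0.004], [-0.987, 0.161, -0.002], [0.001, -0.004, -1.0]]
wrist_force: [0.3, 0.2, -1.9]
gripper_width: 0.494
gripper_force: 30.0
```

Request:
jog_arm([
  [-0.4,0.15,0,0],
  [-0.8,0.3,0,0],
  [-1,0.39,0,0],
  [-1,0.39,0,0],
  [-1,0.39,0,0],
  [-1,0.39,0,0],
  [-1,0.39,0,0],
  [-1,0.39,0,0],
  [-1,0.39,0,0],
  [-1,0.39,0,0],
])

```text
time_s: 34.7
tcp_pos: [0.5168, -0.1343, 0.4046]
ee_rot: [[-0.16, -0.987, -0.002], [-0.987, 0.16, 0.0], [-0.0, 0.002, -1.0]]
wrist_force: [0.1, 0.8, -2.3]
gripper_width: 0.496
gripper_force: 30.0
```

Request:
jog_arm([
  [-1,0.4,0,0],
  [-1,0.4,0,0],
  [-1,0.4,0,0],
  [-1,0.4,0,0],
  [-1,0.4,0,0],
  [-0.8,0.35,0,0],
  [-0.47,0.15,0,0],
  [-0.2,0.07,0,0],
  [0,0,0,0],
  [0,0,0,0],
])

```text
time_s: 35.7
tcp_pos: [0.488, -0.0005, 0.4052]
ee_rot: [[-0.161, -0.987, -0.0], [-0.987, 0.161, -0.0], [0.0, 0.0, -1.0]]
wrist_force: [0.7, -0.6, -3.3]
gripper_width: 0.499
gripper_force: 30.0
```

```bash
python3 tilt.py .08 small; python3 -c "
from h import *
s=sense(); print(s['tcp_pos'],s['wrist_force'])"
```

```text
wrist 8863.0
scene 315.0
dy,dz,tilt,dx [ -0.0021  -0.0279 -54.5673   0.0003] 0.8978208303451538 underside centre [ 0.4848 -0.0211  0.2004]
dy,dz,tilt,dx [ -0.0273  -0.0289 113.1846   0.0035] 0.6007108688354492 underside centre [ 0.4904 -0.0072  0.2218]
dy,dz,tilt,dx [-0.0052 -0.0144 20.4507  0.0002] 0.08261619508266449 underside centre [0.4886 0.0022 0.2058]
dy,dz,tilt,dx [-0.0088 -0.0166 32.1186  0.0003] 0.082626111805439 underside centre [0.4888 0.0029 0.2057]
dy,dz,tilt,dx [ -0.023   -0.0013 -68.7096   0.0197] 0.6067460179328918 underside centre [ 0.5002 -0.0475  0.2321]
dy,dz,tilt,dx [ -0.0275  -0.03   112.851    0.0006] 0.3085317313671112 underside centre [ 0.4875 -0.0068  0.2207]
[ 0.4881 -0.0007  0.4052] [-0.1525 -0.2936 -0.8234]
```

Request:
jog_arm([
  [0,0,0.4,0],
  [0,0,0.5,0],
  [0,0,0.4,0],
  [0,0,0.3,0],
  [0,0,0.2,0],
  [0,0,0.1,0],
  [0,0,0,0],
  [0,0,0,0],
])

```text
time_s: 36.7
tcp_pos: [0.4881, -0.0002, 0.3676]
ee_rot: [[-0.161, -0.987, 0.001], [-0.987, 0.161, 0.0], [-0.0, -0.001, -1.0]]
wrist_force: [0.4, -0.4, -1.7]
gripper_width: 0.497
gripper_force: 30.0
```

Request:
jog_arm([
  [0,0,0.05,0],
  [0,0,0.05,0],
  [0,0,0,0],
])

```text
time_s: 37.0
tcp_pos: [0.4879, -0.0003, 0.3653]
ee_rot: [[-0.161, -0.987, -0.0], [-0.987, 0.161, 0.0], [-0.0, 0.0, -1.0]]
wrist_force: [-0.3, -0.0, -2.2]
gripper_width: 0.498
gripper_force: 30.0
```

Request:
jog_arm([
  [0,0,0.05,0],
  [0,0,0,0],
])

```text
time_s: 37.2
tcp_pos: [0.4879, -0.0002, 0.3643]
ee_rot: [[-0.161, -0.987, -0.0], [-0.987, 0.161, -0.0], [0.0, 0.0, -1.0]]
wrist_force: [0.2, -0.1, -2.4]
gripper_width: 0.5
gripper_force: 30.0
```

Request:
jog_arm([
  [0,0,0.05,0],
  [0,0,0,0],
])

```text
time_s: 37.4
tcp_pos: [0.4879, -0.0003, 0.3632]
ee_rot: [[-0.161, -0.987, -0.0], [-0.987, 0.161, -0.0], [0.0, 0.0, -1.0]]
wrist_force: [0.2, 0.3, -1.6]
gripper_width: 0.499
gripper_force: 30.0
```

Request:
jog_arm([
  [0,0,0.04,0],
  [0,0,0,0],
])

```text
time_s: 37.6
tcp_pos: [0.488, -0.0003, 0.3624]
ee_rot: [[-0.161, -0.987, -0.0], [-0.987, 0.161, -0.0], [0.0, 0.0, -1.0]]
wrist_force: [-0.1, 0.5, -2.3]
gripper_width: 0.5
gripper_force: 30.0
```

Request:
jog_arm([
  [0,0,0.04,0],
  [0,0,0,0],
])

```text
time_s: 37.8
tcp_pos: [0.4879, -0.0003, 0.3616]
ee_rot: [[-0.161, -0.987, -0.0], [-0.987, 0.161, -0.0], [0.0, 0.0, -1.0]]
wrist_force: [0.3, 0.3, -3.5]
gripper_width: 0.499
gripper_force: 30.0
```

Request:
jog_arm([
  [0,0,0.03,0],
  [0,0,0,0],
])

```text
time_s: 38.0
tcp_pos: [0.488, -0.0002, 0.3614]
ee_rot: [[-0.161, -0.987, 0.0], [-0.987, 0.161, -0.0], [0.0, -0.0, -1.0]]
wrist_force: [-1.6, 0.3, -0.9]
gripper_width: 0.497
gripper_force: 30.0
```

Request:
jog_arm([
  [0,0,0.03,0],
  [0,0,0,0],
])

```text
time_s: 38.2
tcp_pos: [0.488, -0.0002, 0.3613]
ee_rot: [[-0.161, -0.987, 0.0], [-0.987, 0.161, -0.0], [0.0, -0.0, -1.0]]
wrist_force: [-2.4, 0.6, 5.4]
gripper_width: 0.499
gripper_force: 30.0
```

Request:
jog_arm([
  [0,0,0.02,0],
  [0,0,0,0],
])

```text
time_s: 38.4
tcp_pos: [0.4879, -0.0002, 0.3612]
ee_rot: [[-0.161, -0.987, 0.001], [-0.987, 0.161, -0.0], [0.0, -0.001, -1.0]]
wrist_force: [-3.6, 1.2, 7.0]
gripper_width: 0.498
gripper_force: 30.0
```

Request:
jog_arm([
  [0,0,-0.03,0],
  [0,0,0,0],
])

```text
time_s: 38.6
tcp_pos: [0.488, -0.0003, 0.3613]
ee_rot: [[-0.161, -0.987, 0.001], [-0.987, 0.161, -0.0], [-0.0, -0.001, -1.0]]
wrist_force: [-2.5, 0.5, 4.5]
gripper_width: 0.498
gripper_force: 30.0
```

Request:
jog_arm([
  [0,0,0,0],
  [0,0,0,0],
  [0,0,0,0],
  [0,0,0,0],
], grip=64)

```text
time_s: 39.0
tcp_pos: [0.4881, -0.0002, 0.3605]
ee_rot: [[-0.161, -0.987, -0.0], [-0.987, 0.161, -0.0], [0.0, 0.0, -1.0]]
wrist_force: [-0.5, -0.6, 1.2]
gripper_width: 0.716
gripper_force: 0.0
```

Request:
jog_arm([
  [0,0,-0.2,0],
  [0,0,-0.5,0],
  [0,0,-0.8,0],
  [0,0,-1,0],
  [0,0,-1,0],
  [0,0,-1,0],
  [0,0,-0.6,0],
  [0,0,0,0],
  [0,0,0,0],
])

```text
time_s: 39.9
tcp_pos: [0.4877, -0.0003, 0.4623]
ee_rot: [[-0.161, -0.987, -0.001], [-0.987, 0.161, 0.0], [-0.0, 0.001, -1.0]]
wrist_force: [0.6, 0.3, -0.9]
gripper_width: 0.735
gripper_force: 0.0
```

```bash
python3 flat.py small .08 .164 .488 0 scene wrist;  python3 flat.py large .14 .13 .487 0 scene wrist; python3 -c "
from h import *
im=eyes.capture('scene'); im2=eyes.capture('wrist');cv2.imwrite('pics/s7.png',np.hstack([cv2.resize(im[130:250,180:300],(400,400),interpolation=cv2.INTER_CUBIC),cv2.resize(im2,(400,400))]))"
```

```text
[ 0.4877 -0.0003  0.4623] 39.9
scene (array([0.4876, 0.0008]), np.float64(0.09744822233915329))
wrist (array([ 0.4894, -0.0008]), np.float64(0.023972898721694946))
[ 0.4879 -0.0002  0.4617] 40.1
scene miss
wrist (array([ 0.4878, -0.0013]), np.float64(0.7838541865348816))
```

View pics/s7.png

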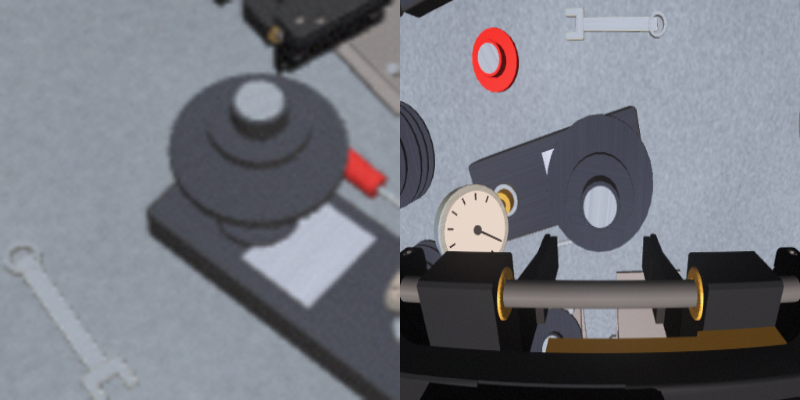

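The view shows the small weight flat and centred on the large one's hub, on the gauge's column, and the gripper is clear of both.

```bash
python3 -c "
from station import r
print(r.finish_job())"
```

```text
the job is handed in; nothing more can be done
None
```

The gauge's column now carries the large weight flat and centred on its plate (about 1 mm off), with the small weight flat and centred on the large one's hub; the job was handed in at about 40 s with the gripper clear.

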